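# Clear the filling station and hold a spray flask down in its sprung ring

### The arm

A 6-joint arm with a two-finger parallel gripper is mounted at the origin on the work surface. World frame = base frame: x ahead of the robot, y to its left, z up, the work surface at z = 0. Lengths are in m, angles in degrees, forces in N, time in s.
With the tool pointing down it reaches from about 0.275 to 0.725 m from the base axis. Payload 15.9 kg.
Tool frame: the origin (TCP) lies midway between the tips of the shut fingers; the grasp point (between the pads) lies 19 mm behind it; z points along the fingers, y is the line along which they close (so a half turn about z gives the same grasp; the last joint's range is limited). The gripper opens to 85 mm and grips with 20 to 120 N. Pads are 22 mm wide; open, the fingers measure 114 mm over their backs; the gripper's body (76 mm by 85 mm) begins 54 mm behind the grasp point. The pads swing forward as they close: fully open they stand 13 mm farther back than shut.
Start: joints at [-65.718, 12.198, -1.971, 75.831, 0, 90], TCP at [0.206, -0.456, 0.231] pointing down, gripper open.
Joint ranges: [-170.91, 170.91], [-42.67, 98.43], [-65.05, 77.54], [-120.47, 116.71], [-90, 82.35], [-180, 180]. Speed limits (degrees/s): [108.29, 108.29, 136.94, 147.25, 180, 180].

### API

Orientations are given as [roll, pitch, yaw] about the fixed x, y, z axes, in that order (R = Rz(yaw) Ry(pitch) Rx(roll)).
In Python, from station import ctrl gives the robot as it stands.
- The arm moves only by the shell command python3 -m jog 'ROWS' [OPENING]. ROWS is JSON, a list that holds one entry, the list of rows, each a list of 4 numbers: the shift along the tool's x, y, z in m, then the turn about the tool's z in degrees. In form: [[[tx, ty, tz, roll], ...]]. A call has 1 to 20 rows; each row shifts and turns the commanded pose from where the row before left it, along the tool's axes as they then stand; what a row does not reach is not made up. A row lasts 1/10 s, in which the tool goes at most 50 mm and 8.59 degrees, less where a joint would pass 70% of its speed; a pose out of reach is approached as far as the arm can. A call with a gripper value outside its range is refused whole. OPENING is the finger opening in m, from 0 to 0.0854, set as the call begins (- or left out, the last holds). The fingers move at their own pace and stop on an object; the grip force is fixed at half the most. Time passes only in rows, so rows that do not move let the fingers close. It gives the time, the measured TCP pose, the force, the opening and the grip force at its end, in the units of the state.
- ctrl.get_obs(): the state, without advancing time (a new reading comes with each control period).
- ctrl.grab_frame(name): name is "side" or "top"; returns a dict with "color" (400x640x3 uint8, blue, green, red), "range_z" (400x640 float32, m along the optical axis (not along the pixel's ray), 0 where there is no reading), "fx", "fy", "cx", "cy" (pixels), "k1" (the pictures are not rectified: a ray, as slopes to the right and down, at radius r is drawn at 1 + k1 r^2 times it, then the intrinsics apply), "R" (3x3) and "t" (3): a world point X has camera coordinates R X + t. Camera axes: x right, y down, z forward; pixel columns grow to the right and rows downward; lengths in m; the calibration is good to about 2 mm. A picture is of the moment at which its call begins.
- ctrl.close_job(): hands the job in; it is judged then, once.
Trained networks look in the newest picture that a camera, given by its name, has taken for a name from the list of things; names that differ only in an ending like _2 or _b are one class to them, and where a whole thing is asked for, a point or a joint stands for the part that bears it (a point fixed in the world has none). Each returns a list of dicts, best first, with "score" (0 to 1); they miss things now and then, are a little off and sometimes report something else, mostly with a low value. They report only what shows in the picture. A call takes as long as a camera call. They do not tell look-alikes from the thing itself.
- ctrl.recognise(thing, camera): "location" ([x, y, z] in m, in world coordinates, good to about 4 mm: the middle of the surface that is visible of it).
- ctrl.pinpoint(thing, camera): "location" ([x, y, z] in m, in world coordinates, good to about 4 mm: a listed point, or the origin of a listed thing).
The state is a dict: "time": time; "joints": joint angles; "joint_velocities": joint speeds; "joint_efforts": joint torques, N m; "tool_pos": TCP position; "ee_rot": TCP orientation; "ft_force": force on the tool from outside, world axes, zero at the start; "torque": the same for the moment, N m; "finger_gap": opening from 0.0 (shut) to 1.0 (fully open); "finger_force": force on a finger pad.
Only numpy, scipy, OpenCV 4.12 (cv2) and the standard library are available. Lean on these libraries where they do the work, as an engineer would, in place of code of your own. Each camera call takes 0.05 s, during which the arm holds its last target. There are 200 camera calls.

### The job

The refillable spray flask goes onto the filling station, but punched metal slugs are lying on the station's deck: take the wooden scraper block, wipe all three slugs off the deck onto the bench with it (do not touch them with the gripper or the flask), and set the scraper back down on the bench. Then stand the capped flask upright in the sprung ring, press it down until the ring is fully home, and finish while still holding it pressed down there. Do not knock the flask over or disturb the other things on the bench.

Things in the scene. Friction and masses are not known exactly. Their poses are not given: they have to be found in the camera images.
- station: filling station, fixed: a flat aluminium deck 150 mm (x) by 300 mm (y), 15 mm thick, all edges open. Origin at the centre of its underside on the bench. The slugs lie on the half towards -y (y -120 to -40, x -35 to 20 mm); on the other half, 90 mm along +y, stands the sprung ring, its top 82 mm above the bench, over a solid round housing 80 mm across reaching 41 mm above the bench.
- cradle_seat (a point): point on the axis of the sprung steel ring (82 mm outside, 22 mm high) where the centre of the flask's underside lies when seated: 62 mm above the bench with the ring up; it moves with the ring. The ring's upper 14 mm is a guide of 70 mm inside diameter (3 mm play all round the flask); below it a ledge with a 52 mm hole centres the flask's taper.
- cradle (a joint): how far the sprung ring is pushed down, m: 0 up, 0.016 fully home on its stop. Preloaded spring: about 5 N starts it, about 11.5 N takes it home (the flask's weight helps but alone does not move it); it springs back when let go.
- flask: closed aluminium flask with black cap, standing upright, 150 mm tall, 0.18 to 0.35 kg. Body 64 mm across, tapering below 15 mm height to a 44 mm flat foot; body up to 80 mm, shoulder to 100 mm, then a straight cap 30 mm across from 100 to 150 mm, by which it is gripped. Origin at the centre of its underside, z up its axis.
- scraper: dark wooden scraper block, about 0.16 kg, standing on the bench on its flat underside: foot 30 mm (its x) by 110 mm (its y), 18 mm high, with an upright grip 24 mm (x) by 60 mm (y) in the middle, from 18 to 70 mm height. Origin at the centre of the underside, z up.
- slug0: loose dark steel slug, a disc 18 mm across and 6 mm thick, 12 g, lying flat on the deck; origin at the centre of its underside
- slug1: loose dark steel slug, a disc 18 mm across and 6 mm thick, 12 g, lying flat on the deck; origin at the centre of its underside
- slug2: loose dark steel slug, a disc 18 mm across and 6 mm thick, 12 g, lying flat on the deck; origin at the centre of its underside
- rivet_cup: bystander, loose, leave alone: clear plastic cup, 84 mm across, 100 mm tall, part full of dark rivets; origin at its underside
- washer_cup: bystander, loose, leave alone: clear plastic cup, 68 mm across, 75 mm tall, part full of white washers; origin at its underside
- jar: bystander, loose, leave alone: squat white jar with metal lid, 70 mm across, 85 mm tall; origin at its underside
- tape_roll: bystander, loose, leave alone: roll of paper tape lying flat, 90 mm across, 24 mm high; origin at its underside
- pliers: bystander, loose, leave alone: pliers with red grips lying flat, about 170 mm long, 18 mm high; origin at its underside
- screwdriver: bystander, loose, leave alone: screwdriver with black handle, lying flat; origin at its underside
- wrench: bystander, loose, leave alone: steel wrench lying flat; origin at its underside
- bracket: bystander, loose, leave alone: small aluminium angle bracket, 70 x 50 mm, 49 mm high; origin at its underside
Not all that is in view belongs to the job. Several things have the shape of the scraper; the one meant has the colours described above. What is shaped like the flask but green is not meant.

How it is judged (in metres and radians):
On the way, in this order (a step that is already met when the one before it is completed fails the run):
1. the scraper is held in the fingers over the station's deck, with slugs still on it (contact force between the fingers and scraper above 1 N and z of scraper in the frame of station between 0.01 and 0.035 m and horizontal distance between scraper and station below 0.21 m and height (world z) of any of slug0, slug1, slug2 above 0.012 m), for 0.1 s.
2. all three slugs are off the deck, with the scraper still held (height (world z) of slug0 between -0.02 and 0.012 m and height (world z) of slug1 between -0.02 and 0.012 m and height (world z) of slug2 between -0.02 and 0.012 m and contact force between the fingers and scraper above 1 N), for 0.1 s.
3. the scraper is back on the bench and let go (height (world z) of slug0 between -0.02 and 0.012 m and height (world z) of slug1 between -0.02 and 0.012 m and height (world z) of slug2 between -0.02 and 0.012 m and height (world z) of scraper between -0.01 and 0.012 m and contact force between each of the fingers, the arm and scraper below 0.1 N), for 0.2 s.
4. the flask is seated in the ring and pressed fully down (value of joint cradle above 0.013 m and horizontal distance between flask and cradle_seat below 0.006 m and z of flask in the frame of cradle_seat below 0.007 m and angle between flask's own z axis and vertical below 0.12 rad and contact force between flask and station above 5 N and contact force between any of the fingers, the arm and flask above 1 N and contact force between each of the arm, the fingers and station below 1 N), for 0.3 s.
At the end, for the whole second after the job is handed in: Slugs and scraper down on the bench (below 12 mm), scraper let go; flask in the ring: within 6 mm of its axis and 7 mm of seated height, upright within 0.12 rad; robot pushes the ring down over 13 of its 16 mm through the flask (over 5 N), not touching the station (all of step 3 and all of step 4); the arm keeps its last pose, push and grip.
It fails at once if the gripper, arm or flask pushes a slug (over 1 N) (contact force between any of the fingers, the arm, flask and slug0 above 1 N or contact force between any of the fingers, the arm, flask and slug1 above 1 N or contact force between any of the fingers, the arm, flask and slug2 above 1 N).
It fails at once if the flask is knocked over (tilted over 0.7 rad) (angle between flask's own z axis and vertical above 0.7 rad).
It fails at once if a bystander is moved over 30 mm (distance of any of rivet_cup, washer_cup, jar, tape_roll, pliers, screwdriver, wrench, bracket from where it was at the start of the episode above 0.03 m).
It also fails if it takes over 72 s, if anything falls off the work surface, if the arm or the gripper's body presses on something with over 40 N, if the wrist force passes 120 N, or if a joint passes its speed limit or range.

## Working session

There is one attempt and no reset: what is moved stays moved. The work goes in short steps, Python scripts to look and compute and a shell command to move; the robot and the scene stay as the last step left them, time stands still between calls to the robot, and variables do not carry over. Pictures are saved under pics/ and viewed, at most 10 in all, crops included, and the job is handed in when it is done.

```bash
ls; mkdir -p pics
cat > h.py <<'E'
from station import ctrl
import numpy as np, cv2
def snap(name,fn=None):
    f=ctrl.grab_frame(name)
    if fn: cv2.imwrite('pics/'+fn,f['color'])
    return f
def cloud(f):
    h,w=f['range_z'].shape; u,v=np.meshgrid(np.arange(w),np.arange(h))
    K=np.array([[f['fx'],0,f['cx']],[0,f['fy'],f['cy']],[0,0,1.]])
    p=cv2.undistortPoints(np.stack([u,v],-1).reshape(-1,1,2).astype(float),K,np.array([f['k1'],0,0,0.])).reshape(h,w,2)
    z=f['range_z']; X=np.dstack([p[...,0]*z,p[...,1]*z,z])
    W=(X-np.array(f['t']))@np.array(f['R']); W[z==0]=np.nan
    return W
def pix(f,P):
    c=np.array(f['R'])@np.array(P)+np.array(f['t']); a=c[:2]/c[2]; a=a*(1+f['k1']*(a@a))
    return (round(a[0]*f['fx']+f['cx']),round(a[1]*f['fy']+f['cy']))
E
python3 - <<'E'
from h import *
F={c:snap(c,c+'0.png') for c in('top','side')}
for c in F:
    np.savez('/tmp/'+c+'0.npz',**{k:np.array(v) for k,v in F[c].items()})
    for n in['station','cradle_seat','flask','scraper','slug0','rivet_cup','washer_cup','jar','tape_roll','pliers','screwdriver','wrench','bracket']:
        print(c,n,[(round(d['score'],2),np.round(d['location'],3).tolist(),pix(F[c],d['location'])) for d in ctrl.pinpoint(n,c)[:5]])
E
```

```text
pics
top station [(0.65, [0.568, -0.035, -0.002], (325, 201))]
top cradle_seat [(0.7, [0.582, 0.052, 0.065], (301, 196))]
top flask [(0.77, [0.551, -0.411, 0.002], (430, 203)), (0.74, [0.571, -0.303, 0.001], (400, 198)), (0.51, [0.517, 0.309, -0.001], (230, 216))]
top scraper [(0.9, [0.318, 0.405, 0.004], (203, 273)), (0.67, [0.518, 0.306, 0.001], (231, 216))]
top slug0 [(0.58, [0.531, -0.101, 0.013], (344, 210))]
top rivet_cup [(0.65, [0.799, 0.119, 0.002], (282, 138))]
top washer_cup [(0.77, [0.787, -0.096, -0.002], (341, 140))]
top jar [(0.63, [0.724, 0.342, 0.002], (220, 159))]
top tape_roll [(0.49, [0.727, -0.334, 0.003], (407, 155))]
top pliers [(0.9, [0.333, -0.208, -0.006], (375, 265))]
top screwdriver [(0.79, [0.318, 0.215, -0.002], (257, 272))]
top wrench [(0.82, [0.576, -0.493, 0.001], (453, 196))]
top bracket [(0.59, [0.461, 0.481, 0.002], (182, 233))]
side station [(0.7, [0.565, -0.037, -0.005], (322, 208)), (0.6, [0.582, 0.053, 0.061], (316, 211))]
side cradle_seat [(0.82, [0.58, 0.058, 0.06], (316, 213)), (0.46, [0.726, -0.334, 0.003], (289, 160))]
side flask [(0.76, [
[... 215 characters left out ...]
, [0.801, 0.121, 0.001], (253, 234))]
side washer_cup [(0.83, [0.791, -0.092, -0.003], (265, 196)), (0.3, [0.578, -0.494, 0.003], (324, 141))]
side jar [(0.97, [0.728, 0.341, -0.003], (264, 286)), (0.61, [0.458, 0.483, -0.0], (350, 330))]
side tape_roll [(0.62, [0.727, -0.332, 0.004], (288, 160)), (0.41, [0.566, -0.307, -0.003], (324, 166))]
side pliers [(0.63, [0.332, -0.204, 0.002], (380, 182))]
side screwdriver [(0.75, [0.32, 0.218, 0.002], (391, 261)), (0.46, [0.576, -0.492, -0.0], (324, 142))]
side wrench [(0.59, [0.73, 0.34, -0.001], (264, 285)), (0.5, [0.578, -0.494, 0.0], (324, 142))]
side bracket [(0.57, [0.459, 0.481, 0.002], (349, 329)), (0.42, [0.565, -0.04, -0.004], (322, 208))]
```

Run:
```python
import cv2
t=cv2.imread('pics/top0.png');s=cv2.imread('pics/side0.png')
cv2.imwrite('pics/a.png',cv2.resize(t[110:310,150:490],(800,470),interpolation=3))
cv2.imwrite('pics/b.png',cv2.resize(s[110:350,220:440],(550,600),interpolation=3))
```

```text
(no output)
```

View pics/a.png

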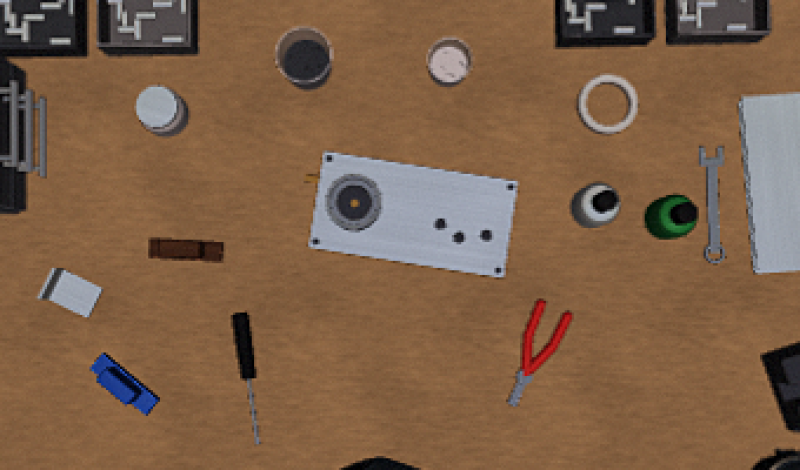

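View pics/b.png

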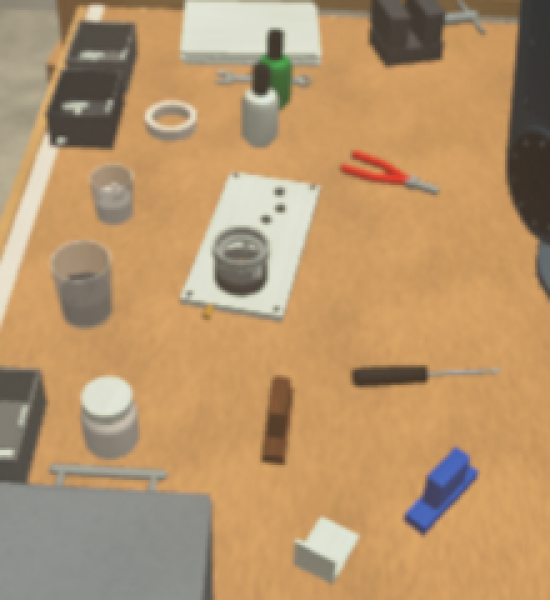

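The top picture shows:
- **Scraper candidates:** dark wooden block at top px (231,216) and a blue block at (203,273). I choose the wooden one.
- **Flask candidates:** aluminium flask at (400,198) and a green one at (430,203). I choose the aluminium one.
- **Slugs:** three, near px (337,205), (345,211) and (357,210).
- **Ring:** px (301,196).

Next I measure them and check the choice in one close crop.

Run:
```python
from h import *
C={}
for c in('top','side'):
    f=dict(np.load(f'/tmp/{c}0.npz')); W=cloud(f); C[c]=(f,W)
    Z=W[...,2]
    near=lambda x,y,r:np.hypot(W[...,0]-x,W[...,1]-y)<r
    def rect(m,n):
        P=W[m][:,:2].astype(np.float32)
        if len(P)<5: print(c,n,len(P));return
        r=cv2.minAreaRect(P); print(c,n,len(P),'ctr',np.round(r[0],4),'size',np.round(r[1],3),'ang',round(r[2],1),'z',np.round(np.median(W[m][:,2]),4))
    m=near(.57,-.035,.2)&(Z>.009)&(Z<.02); rect(m,'deck')
    rect(near(.519,.308,.09)&(Z>.055)&(Z<.085),'grip'); rect(near(.519,.308,.09)&(Z>.01),'scr all'); rect(near(.519,.308,.09)&(Z>.01)&(Z<.03),'foot')
    rect(near(.569,-.303,.055)&(Z>.14),'cap'); rect(near(.569,-.303,.055)&(Z>.02),'flask')
    rect(near(.582,.054,.06)&(Z>.074),'ring')
    g=f['color'].max(-1)
    m=((W[...,0]-.56)**2+(W[...,1]+.1)**2<.07**2)&(g<95)&(Z<.03)
    n,l,st,ce=cv2.connectedComponentsWithStats(m.astype(np.uint8))
    for i in range(1,n):
        if st[i,4]>3: print(c,'slug',st[i,4],np.round(np.nanmean(W[l==i],0),4),np.round(ce[i],1))
f=C['top'][0]['color']
a=cv2.resize(f[180:250,195:265],(400,400),interpolation=2);b=cv2.resize(f[165:235,375:445],(400,400),interpolation=2)
cv2.imwrite('pics/c.png',np.hstack([a,b]))
s=ctrl.get_obs();print(s)
```

```text
top deck 2531 ctr [ 0.5694 -0.0335] size [0.375 0.384] ang 52.4 z 0.0143
top grip 122 ctr [0.5189 0.3124] size [0.06  0.024] ang 83.1 z 0.069
top scr all 286 ctr [0.5037 0.3022] size [0.139 0.156] ang 44.4 z 0.025
top foot 152 ctr [0.5037 0.3022] size [0.139 0.156] ang 44.4 z 0.017
top cap 68 ctr [ 0.5702 -0.3039] size [0.027 0.029] ang 1.2 z 0.149
top flask 332 ctr [ 0.5706 -0.3016] size [0.063 0.063] ang 36.6 z 0.0951
top ring 127 ctr [0.5816 0.0556] size [0.079 0.078] ang 43.9 z 0.0814
top slug 15 [ 0.551  -0.0742  0.0215] [336.6 204.6]
top slug 15 [ 0.5291 -0.1022  0.0212] [344.6 210.6]
top slug 16 [ 0.5318 -0.1438  0.0198] [356.2 209.6]
side deck 1550 ctr [ 0.6318 -0.0336] size [0.326 0.276] ang 79.8 z 0.0154
side grip 139 ctr [0.5202 0.313 ] size [0.063 0.024] ang 85.7 z 0.069
side scr all 313 ctr [0.5202 0.3136] size [0.111 0.03 ] ang 85.7 z 0.0461
side foot 129 ctr [0.5202 0.3136] size [0.111 0.03 ] ang 85.7 z 0.0178
side cap 37 ctr [ 0.5726 -0.3013] size [0.023 0.03 ] ang 77.6 z 0.1494
side flask 377 ctr [ 0.5726 -0.2938] size [0.061 0.051] ang 18.7 z 0.0838
side ring 137 ctr [0.5837 0.0546] size [0.081 0.08 ] ang 55.0 z 0.0805
{'time': 1.4, 'joints': array([-6.57195241e+01,  1.21991460e+01, -1.97238028e+00,  7.58327184e+01,
       -4.33396842e-04,  8.99992246e+01]), 'joint_velocities': array([-0.00306765,  0.0303015 , -0.04086118,  0.12606866,  0.01922041,
       -0.00179943]), 'joint_efforts': array([-1.05893592e-03, -6.85955215e+01,  4.87330699e+01,  1.28759195e-03,
       -1.01621410e-06, -4.51550272e-05]), 'tool_pos': array([ 0.20558299, -0.45573564,  0.23128846]), 'ee_rot': array([-1.79995755e+02,  4.33339397e-04,  2.42812513e+01]), 'ft_force': array([ 0.16753115, -1.18003682,  0.73582481]), 'torque': array([0.01436988, 0.02602324, 0.02198653]), 'finger_force': 0.0, 'finger_gap': 0.9958221731648481}
```

View pics/c.png

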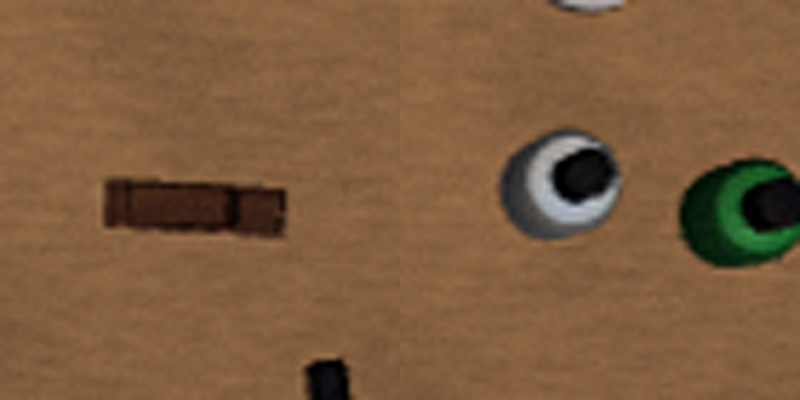

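The crop confirms the dark brown wooden block and the silver flask. The green flask is the look-alike to its right. Station yaw is about -9.3°, and the slugs sit at about y -42, -74 and -114 mm in the station frame, which fits the given range. First I turn and go above the scraper.

```bash
python3 -m jog '[[[0,0,0,-7.68],[0,0,0,-7.68],[0,0,0,-7.68],[0,0,0,-7.68],[0,0,0,-7.68],[0,0,0,-7.68],[0,0,0,-7.68],[0,0,0,-7.68]]]' 0.085
python3 -m jog '[[[0.0395,0.0127,0,0],[0.0395,0.0127,0,0],[0.0395,0.0127,0,0],[0.0395,0.0127,0,0],[0.0395,0.0127,0,0],[0.0395,0.0127,0,0],[0.0395,0.0127,0,0],[0.0395,0.0127,0,0],[0.0395,0.0127,0,0],[0.0395,0.0127,0,0],[0.0395,0.0127,0,0],[0.0395,0.0127,0,0],[0.0395,0.0127,0,0],[0.0395,0.0127,0,0],[0.0395,0.0127,0,0],[0.0395,0.0127,0,0],[0.0395,0.0127,0,0],[0.0395,0.0127,0,0],[0.0395,0.0127,0,0],[0.0395,0.0127,0,0]]]'
```

```text
time: 2.2
tool_pos: [0.2056, -0.4558, 0.2313]
ee_rot: [-180.0, -0.0, 86.0]
ft_force: [0.2, 0.1, 0.5]
finger_gap: 0.994
finger_force: 0.0
time: 4.2
tool_pos: [0.5182, 0.3148, 0.2312]
ee_rot: [180.0, -0.0, 85.7]
ft_force: [1.6, -0.1, 0.7]
finger_gap: 0.996
finger_force: 0.0
```

```bash
python3 -m jog '[[[-0.002,0.0015,0.025,0],[0,0,0.03,0],[0,0,0.03,0],[0,0,0.03,0],[0,0,0.03,0],[0,0,0.025,0],[0,0,0.02,0],[0,0,0.013,0],[0,0,0,0],[0,0,0,0]]]'
python3 -m jog '[[[0,0,0,0],[0,0,0,0],[0,0,0,0],[0,0,0,0],[0,0,0,0],[0,0,0,0],[0,0,0,0],[0,0,0,0],[0,0,0,0],[0,0,0,0]]]' 0.0
```

```text
time: 5.2
tool_pos: [0.5195, 0.3112, 0.029]
ee_rot: [180.0, -0.0, 85.7]
ft_force: [0.7, 0.2, 0.3]
finger_gap: 0.996
finger_force: 0.0
time: 6.2
tool_pos: [0.5194, 0.3111, 0.0287]
ee_rot: [180.0, -0.0, 85.7]
ft_force: [-1.0, -1.1, 5.1]
finger_gap: 0.271
finger_force: 59.3
```

```bash
python3 -m jog '[[[0,0,-0.015,0],[0,0,-0.025,0],[0,0,-0.03,0],[0,0,-0.03,0],[0,0,-0.03,5],[0,0,0,0],[-0.0344,0.0116,0,0],[-0.0344,0.0116,0,0],[-0.0344,0.0116,0,0],[-0.0344,0.0116,0,0],[-0.0344,0.0116,0,0],[-0.0344,0.0116,0,0],[-0.0344,0.0116,0,0],[-0.0344,0.0116,0,0],[-0.0344,0.0116,0,0],[-0.0344,0.0116,0,0],[-0.0344,0.0116,0,0],[-0.0344,0.0116,0,0],[0,0,0,0]]]'
python3 - <<'E'
from h import *
f=snap('top','d0.png');g=snap('side')
cv2.imwrite('pics/d.png',np.hstack([cv2.resize(x,(400,400),interpolation=2) for x in (f['color'][150:250,270:370],g['color'][140:240,270:370])]))
print(ctrl.get_obs()['tool_pos'])
E
```

```text
time: 8.1
tool_pos: [0.5899, -0.1227, 0.157]
ee_rot: [-179.9, 0.0, 80.6]
ft_force: [-0.2, 0.8, -2.0]
finger_gap: 0.276
finger_force: 59.2
[ 0.58956837 -0.11938194  0.15729476]
```

View pics/d.png

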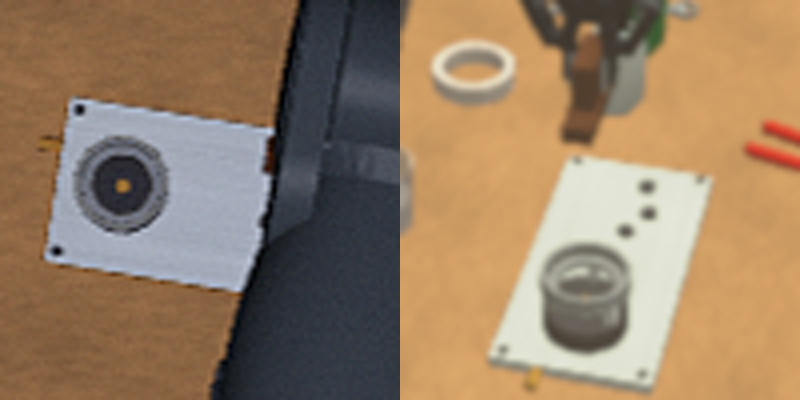

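The side view (right half) shows the scraper held level above the deck. The slugs are clear of it at crop px (647,186), (648,213) and (626,231). Lowering it now.

```bash
python3 -m jog '[[[0,0,0.02,0],[0,0,0.025,0],[0,0,0.025,0],[0,0,0.02,0],[0,0,0.012,0],[0,0,0.006,0],[0,0,0.003,0],[0,0,0,0],[0,0,0,0],[0,0,0,0]]]'
```

```text
time: 9.2
tool_pos: [0.5905, -0.119, 0.048]
ee_rot: [179.9, 0.0, 80.7]
ft_force: [-0.4, 0.3, -1.0]
finger_gap: 0.273
finger_force: 59.3
```

```bash
python3 -m jog '[[[0,0,0.001,0],[0,0,0.001,0],[0,0,0.0005,0],[0,0,0,0],[0,0,0,0]]]'
```

```text
time: 9.7
tool_pos: [0.59, -0.1189, 0.0448]
ee_rot: [-180.0, -0.0, 80.7]
ft_force: [-0.1, 0.1, -1.0]
finger_gap: 0.275
finger_force: 59.3
```

```bash
python3 -m jog '[[[0,-0.006,0,0],[0,-0.01,0,0],[0,-0.01,0,0],[0,-0.01,0,0],[0,-0.01,0,0],[0,-0.01,0,0],[0,-0.01,0,0],[0,-0.01,0,0],[0,-0.01,0,0],[0,-0.01,0,0],[0,-0.01,0,0],[0,-0.01,0,0],[0,-0.01,0,0],[0,-0.01,0,0],[0,-0.01,0,0],[0,-0.01,0,0],[0,0,0,0],[0,0,0,0]]]'
python3 - <<'E'
from h import *
g=snap('side')
cv2.imwrite('pics/e.png',cv2.resize(g['color'][140:250,270:410],(763,600),interpolation=2))
E
```

```text
time: 11.5
tool_pos: [0.4362, -0.0938, 0.045]
ee_rot: [180.0, 0.0, 80.7]
ft_force: [0.7, 0.1, -1.7]
finger_gap: 0.272
finger_force: 59.2
```

View pics/e.png

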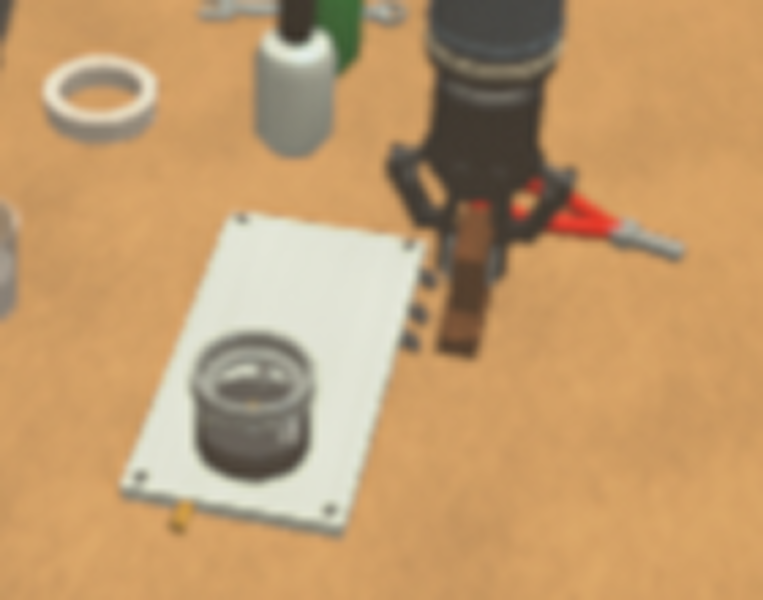

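The deck is clear. The three slugs are just off its near edge at crop px (428,278), (418,312) and (410,342), maybe leaning on it. I'll check their heights before lifting.

Run:
```python
from h import *
g=snap('side'); W=cloud(g); Y=np.array([.162,.987]);X=np.array([.987,-.162])
d=W[...,:2]-[.568,-.034]; sx=d@X; sy=d@Y; mx=g['color'].max(-1).astype(int)
m=(sx<-.06)&(sx>-.115)&(sy<0)&(sy>-.15)&(mx<130)&(W[...,2]<.04)
n,l,st,ce=cv2.connectedComponentsWithStats(m.astype(np.uint8))
for i in range(1,n):
    q=l==i
    if st[i,4]>3: print(st[i,4],ce[i].round(1),'sx',sx[q].min().round(4),sx[q].max().round(4),'sy',sy[q].mean().round(4),'z',np.round(np.percentile(W[q][:,2],[0,50,100]),4))
    for v,u in np.argwhere(q)[:14]: print(v,u,mx[v,u],sx[v,u].round(3),sy[v,u].round(3),W[v,u,2].round(4))
```

```text
7 [348.  190.7] sx -0.0902 -0.0829 sy -0.1132 z [0.005  0.0099 0.0158]
190 347 123 -0.083 -0.109 0.0158
190 348 106 -0.086 -0.114 0.0132
190 349 118 -0.09 -0.121 0.0079
191 347 122 -0.083 -0.109 0.0112
191 348 98 -0.087 -0.111 0.0099
191 349 112 -0.09 -0.118 0.005
192 348 126 -0.087 -0.11 0.0057
6 [346.2 197.2] sx -0.0897 -0.0816 sy -0.071 z [0.0071 0.0104 0.0155]
196 346 119 -0.085 -0.073 0.0155
197 345 126 -0.082 -0.071 0.0111
197 346 100 -0.086 -0.069 0.0138
197 347 111 -0.089 -0.075 0.009
198 346 116 -0.086 -0.067 0.0098
198 347 114 -0.09 -0.071 0.0071
13 [351.5 200.1] sx -0.1149 -0.108 sy -0.034 z [0.0224 0.0346 0.0391]
196 352 115 -0.111 -0.051 0.0391
197 352 121 -0.111 -0.052 0.0326
197 353 111 -0.115 -0.05 0.0354
198 352 122 -0.112 -0.043 0.0358
199 352 122 -0.113 -0.038 0.0346
200 351 129 -0.11 -0.028 0.0379
200 352 122 -0.114 -0.033 0.0346
201 351 116 -0.111 -0.026 0.0351
201 352 118 -0.115 -0.026 0.0356
202 351 99 -0.111 -0.027 0.0292
203 350 124 -0.108 -0.025 0.0245
203 351 91 -0.112 -0.021 0.029
204 351 122 -0.112 -0.023 0.0224
7 [344.7 202.1] sx -0.0911 -0.0828 sy -0.039 z [0.009  0.0108 0.018 ]
201 344 123 -0.083 -0.039 0.018
201 345 127 -0.086 -0.048 0.0107
202 344 104 -0.083 -0.036 0.0156
202 345 101 -0.087 -0.039 0.0132
203 344 121 -0.084 -0.035 0.0108
203 345 107 -0.088 -0.037 0.0106
203 346 126 -0.091 -0.039 0.009
```

The slugs lean on the deck edge with upper-face centres at about 10 mm, so their undersides are below 12 mm. Scraper goes back to its old place.

```bash
python3 -m jog '[[[0,-0.005,-0.01,0],[0,0,-0.02,0],[0,0,-0.03,0],[0,0,-0.03,0],[0,0,-0.02,0],[0.0375,0.002,0,0],[0.0375,0.002,0,0],[0.0375,0.002,0,0],[0.0375,0.002,0,0],[0.0375,0.002,0,0],[0.0375,0.002,0,0],[0.0375,0.002,0,0],[0.0375,0.002,0,0],[0.0375,0.002,0,0],[0.0375,0.002,0,0],[0.0375,0.002,0,0],[0,0,0,0],[0,0,0,0]]]'
python3 -m jog '[[[0,0,0.02,0],[0,0,0.03,0],[0,0,0.03,0],[0,0,0.02,0],[0,0,0.012,0],[0,0,0.008,0],[0,0,0,0],[0,0,0,0]]]'
```

```text
time: 13.4
tool_pos: [0.519, 0.3111, 0.1549]
ee_rot: [-180.0, 0.0, 80.8]
ft_force: [0.8, -0.1, -1.3]
finger_gap: 0.27
finger_force: 59.2
time: 14.2
tool_pos: [0.5198, 0.3108, 0.0358]
ee_rot: [179.9, -0.0, 80.7]
ft_force: [0.3, 0.6, -1.8]
finger_gap: 0.276
finger_force: 59.3
```

```bash
python3 -m jog '[[[0,0,0.004,0],[0,0,0.002,0],[0,0,0.001,0],[0,0,0,0],[0,0,0,0]]]'
python3 -m jog '[[[0,0,0,0],[0,0,0,0],[0,0,0,0],[0,0,0,0],[0,0,0,0],[0,0,0,0],[0,0,0,0],[0,0,0,0]]]' 0.085
python3 -m jog '[[[0,0,-0.01,0],[0,0,-0.025,0],[0,0,-0.04,0],[0,0,-0.04,0],[0,0,-0.04,0],[0,0,-0.04,0],[-0.02,0.005,0,0],[-0.03,0.0075,0,0],[-0.03,0.0075,0,0],[-0.03,0.0075,0,0]]]'
python3 - <<'E'
from h import *
f=snap('side');W=cloud(f);Z=W[...,2]
print(ctrl.get_obs()['time'])
m=(np.hypot(W[...,0]-.52,W[...,1]-.31)<.09)&(Z>.055)&(Z<.085);print('grip',np.median(W[m],0))
m=(np.hypot(W[...,0]-.57,W[...,1]+.303)<.04)&(Z>.14);print('cap',m.sum(),cv2.minAreaRect(W[m][:,:2].astype(np.float32)))
Y=np.array([.162,.987]);X=np.array([.987,-.162]);d=W[...,:2]-[.568,-.034]; sx=d@X; sy=d@Y
m=(sx<-.07)&(sx>-.13)&(sy<.1)&(sy>-.16)&(f['color'].max(-1)<130)
for n in np.argwhere(m): print(n,W[n[0],n[1]].round(3),end=';')
E
```

```text
time: 14.7
tool_pos: [0.5195, 0.3108, 0.0287]
ee_rot: [180.0, -0.0, 80.7]
ft_force: [-4.6, -1.6, 9.7]
finger_gap: 0.275
finger_force: 60.8
time: 15.5
tool_pos: [0.5193, 0.3107, 0.0278]
ee_rot: [-180.0, 0.0, 80.7]
ft_force: [0.3, 0.2, -0.3]
finger_gap: 0.995
finger_force: 0.0
time: 16.5
tool_pos: [0.5286, 0.1966, 0.2237]
ee_rot: [180.0, -0.0, 80.7]
ft_force: [-0.1, 1.2, -0.4]
finger_gap: 0.996
finger_force: 0.0
16.55
grip [0.5203145  0.3197677  0.06929652]
cap 0 ((0.0, 0.0), (0.0, 0.0), 0.0)
[186 357] [ 0.427 -0.172  0.003];[196 345] [ 0.476 -0.09   0.017];[199 350] [ 0.456 -0.09   0.003];[201 344] [ 0.48  -0.065  0.013];[202 344] [ 0.48  -0.06   0.012];[203 344] [ 0.48  -0.055  0.011];
```

```bash
python3 -m jog '[[[-0.0374,0.00944,0,0],[-0.0374,0.00944,0,0],[-0.0374,0.00944,0,0],[-0.0374,0.00944,0,0],[-0.0374,0.00944,0,0],[-0.0374,0.00944,0,0],[-0.0374,0.00944,0,0],[-0.0374,0.00944,0,0],[-0.0374,0.00944,0,0],[-0.0374,0.00944,0,0],[-0.0374,0.00944,0,0],[-0.0374,0.00944,0,0],[-0.0374,0.00944,0,0],[0,0,0,0],[0,0,0,0]]]'
python3 - <<'E'
from h import *
f=snap('side');W=cloud(f);Z=W[...,2]
Y=np.array([.162,.987]);X=np.array([.987,-.162]);d=W[...,:2]-[.568,-.034]; sx=d@X; sy=d@Y
m=(sx<-.07)&(sx>-.13)&(sy<.1)&(sy>-.16)&(f['color'].max(-1)<130)
for n in np.argwhere(m): print(n,W[n[0],n[1]].round(3),end=';')
cv2.imwrite('pics/f.png',cv2.resize(f['color'][110:240,270:400],(600,600),interpolation=2))
E
```

```text
time: 18.05
tool_pos: [0.5712, -0.3025, 0.223]
ee_rot: [-180.0, -0.0, 80.6]
ft_force: [-0.2, 0.8, 0.2]
finger_gap: 0.992
finger_force: 0.0
[  0 361] [ 0.469 -0.176  0.702];[  0 362] [ 0.466 -0.175  0.702];[  0 363] [ 0.463 -0.174  0.703];[  0 364] [ 0.46  -0.174  0.703];[  0 365] [ 0.457 -0.172  0.703];[  0 366] [ 0.454 -0.172  0.703];[  0 367] [ 0.452 -0.168  0.705];[  0 368] [ 0.449 -0.169  0.704];[  0 369] [ 0.446 -0.172  0.704];[  0 370] [ 0.443 -0.163  0.706];[  0 371] [ 0.44  -0.164  0.706];[  0 372] [ 0.438 -0.161  0.707];[  0 373] [ 0.435 -0.159  0.707];[  0 374] [ 0.432 -0.161  0.707];[  0 375] [ 0.429 -0.157  0.708];[  0 376] [ 0.427 -0.156  0.708];[  0 377] [ 0.424 -0.155  0.709];[  0 378] [ 0.421 -0.152  0.71 ];[  0 379] [ 0.418 -0.151  0.71 ];[  1 360] [ 0.471 -0.179  0.698];[  1 361] [ 0.469 -0.176  0.699];[  1 362] [ 0.466 -0.176  0.699];[  1 363] [ 0.463 -0.174  0.7  ];[  1 364] [ 0.46  -0.175  0.7  ];[  1 365] [ 0.457 -0.169  0.702];[  1 366] [ 0.454 -0.17   0.701];[  1 367] [ 0.451 -0.172  0.701];[  1 368] [ 0.449 -0.164  0.703];[  1 369] [ 0.446 -0.165  0.703];[  1
[... 16222 characters left out ...]
0.626];[ 29 376] [ 0.418 -0.155  0.628];[ 30 376] [ 0.417 -0.168  0.621];[190 347] [ 0.469 -0.128  0.017];[190 348] [ 0.464 -0.136  0.01 ];[191 347] [ 0.468 -0.124  0.014];[191 348] [ 0.464 -0.129  0.01 ];[191 349] [ 0.46  -0.131  0.009];[192 348] [ 0.464 -0.132  0.003];[196 346] [ 0.472 -0.102  0.007];[197 345] [ 0.476 -0.088  0.013];[197 346] [ 0.472 -0.088  0.014];[197 347] [ 0.468 -0.1    0.004];[198 346] [ 0.472 -0.084  0.012];[198 347] [ 0.468 -0.086  0.011];[201 344] [ 0.48  -0.061  0.016];[201 345] [ 0.476 -0.064  0.014];[202 344] [ 0.48  -0.06   0.012];[202 345] [ 0.476 -0.064  0.008];[203 344] [ 0.48  -0.056  0.011];[203 345] [ 0.476 -0.054  0.012];[203 346] [ 0.472 -0.058  0.009];
```

View pics/f.png

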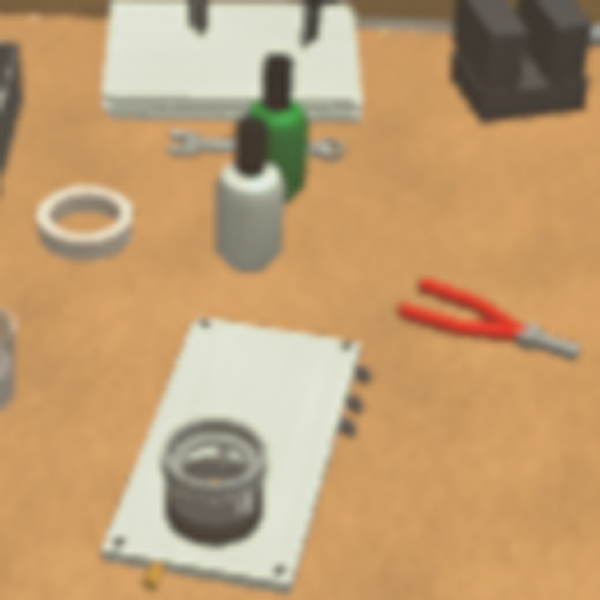

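The slugs still lean at the deck edge, unmoved, at crop px (362,374), (355,403) and (347,428). The flask stands at (250,200), with the open fingers over it and centred at about (255,20). Descending to grip the cap.

```bash
python3 -m jog '[[[0,0,0.015,0],[0,0,0.02,0],[0,0,0.02,0],[0,0,0.02,0],[0,0,0.02,0],[0,0,0.012,0],[0,0,0.007,0],[0,0,0,0],[0,0,0,0]]]'
python3 -m jog '[[[0,0,0,0],[0,0,0,0],[0,0,0,0],[0,0,0,0],[0,0,0,0],[0,0,0,0],[0,0,0,0],[0,0,0,0],[0,0,0,0]]]' 0.0
```

```text
time: 19.0
tool_pos: [0.5718, -0.3019, 0.1097]
ee_rot: [179.9, 0.0, 80.7]
ft_force: [0.6, 1.0, -0.5]
finger_gap: 0.999
finger_force: 0.0
time: 19.9
tool_pos: [0.5717, -0.3021, 0.1092]
ee_rot: [180.0, 0.0, 80.7]
ft_force: [-1.2, 0.1, 5.6]
finger_gap: 0.335
finger_force: 59.5
```

```bash
python3 -m jog '[[[0,0,-0.01,0],[0,0,-0.02,0],[0,0,-0.03,0],[0,0,-0.03,0],[0,0,-0.03,0],[0.02,-0.0026,0,0],[0.0334,-0.0044,0,0],[0.0334,-0.0044,0,0],[0.0334,-0.0044,0,0],[0.0334,-0.0044,0,0],[0.0334,-0.0044,0,0],[0.0334,-0.0044,0,0],[0.0334,-0.0044,0,0],[0.0334,-0.0044,0,0],[0.0334,-0.0044,0,0],[0.0334,-0.0044,0,0],[0,0,0,0],[0,0,0,0],[0,0,0,0]]]'
python3 - <<'E'
from h import *
f=snap('side');W=cloud(f)
o=ctrl.get_obs();print(o['tool_pos'],o['ft_force'])
def fit(zl,zh,r):
    m=(np.hypot(W[...,0]-.583,W[...,1]-.055)<.06)&(W[...,2]>zl)&(W[...,2]<zh); P=W[m][:,:2]
    from scipy.optimize import least_squares
    s=least_squares(lambda c:np.hypot(*(P-c).T)-r,[.583,.055],loss='soft_l1',f_scale=.002); print(zl,len(P),s.x.round(4),np.abs(s.fun).mean().round(4))
fit(.14,.195,.032); fit(.062,.08,.041); fit(.02,.038,.04)
for n in('flask','cradle_seat'): print(n,[(d['score'],np.round(d['location'],3)) for d in ctrl.pinpoint(n,'side')[:3]])
cv2.imwrite('pics/g.png',cv2.resize(f['color'][150:250,270:370],(600,600),interpolation=2))
E
```

```text
time: 21.8
tool_pos: [0.5825, 0.0543, 0.229]
ee_rot: [-180.0, 0.0, 80.7]
ft_force: [-1.3, -0.1, -2.1]
finger_gap: 0.339
finger_force: 59.9
[0.58251199 0.0540578  0.22895082] [-0.36624284  0.28459739 -3.09176954]
0.14 231 [0.5832 0.0507] 0.0012
0.062 190 [0.5841 0.0589] 0.0055
0.02 82 [0.5835 0.0528] 0.0013
flask [(0.63, array([0.58 , 0.052, 0.119])), (0.46, array([ 0.551, -0.413,  0.002]))]
cradle_seat [(0.48, array([0.581, 0.055, 0.061]))]
```

View pics/g.png

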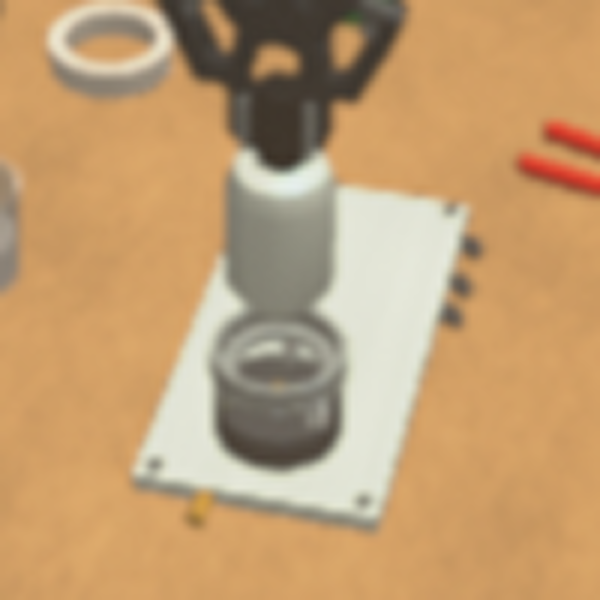

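The picture shows the flask upright above the ring: flask axis at px ~280, ring axis at ~278. The cylinder fits put the flask about 2 mm short in y, so I correct that and lower to just above the seat.

```bash
python3 -m jog '[[[0.002,0,0,0],[0,0,0.015,0],[0,0,0.015,0],[0,0,0.01,0],[0,0,0.007,0],[0,0,0.004,0],[0,0,0.002,0],[0,0,0,0],[0,0,0,0]]]'
```

```text
time: 22.85
tool_pos: [0.583, 0.0569, 0.1762]
ee_rot: [180.0, -0.0, 80.7]
ft_force: [-0.0, -0.0, -3.2]
finger_gap: 0.337
finger_force: 60.1
```

```bash
python3 -m jog '[[[0,0,0.002,0],[0,0,0.002,0],[0,0,0.002,0],[0,0,0,0],[0,0,0,0]]]'
```

```text
time: 23.35
tool_pos: [0.5829, 0.0568, 0.17]
ee_rot: [180.0, 0.0, 80.7]
ft_force: [-2.0, -0.8, 2.3]
finger_gap: 0.337
finger_force: 60.4
```

```bash
python3 -m jog '[[[0,-0.0005,0.002,0],[0,0,0.002,0],[0,0,0.002,0],[0,0,0.002,0],[0,0,0.002,0],[0,0,0.002,0],[0,0,0,0],[0,0,0,0]]]'
```

```text
time: 24.15
tool_pos: [0.5826, 0.0569, 0.158]
ee_rot: [180.0, 0.0, 80.7]
ft_force: [-0.2, -2.7, 7.8]
finger_gap: 0.336
finger_force: 60.9
```

```bash
python3 -m jog '[[[-0.0005,0,0.001,0],[0,0,0.001,0],[0,0,0.001,0],[0,0,0.001,0],[0,0,0,0],[0,0,0,0],[0,0,0,0]]]'
```

```text
time: 24.85
tool_pos: [0.5827, 0.0566, 0.1544]
ee_rot: [179.9, -0.0, 80.7]
ft_force: [-3.2, -1.2, 10.7]
finger_gap: 0.336
finger_force: 61.5
```

```bash
python3 -m jog '[[[0,0,0.001,0],[0,0,0,0],[0,0,0,0],[0,0,0,0],[0,0,0,0],[0,0,0,0]]]'
python3 - <<'E'
from h import *
f=snap('side');W=cloud(f)
for zl,zh,n,r in((.068,.12,'flask',.045),(.055,.075,'ring',.05)):
    m=(np.hypot(W[...,0]-.583,W[...,1]-.056)<r)&(W[...,2]>zl)&(W[...,2]<zh); print(n,m.sum(),np.round(np.percentile(W[m][:,2],[50,90,98]),4))
cv2.imwrite('pics/h.png',cv2.resize(f['color'][150:250,270:370],(600,600),interpolation=2))
E
```

```text
time: 25.45
tool_pos: [0.5828, 0.0566, 0.1541]
ee_rot: [179.9, -0.0, 80.7]
ft_force: [-4.8, -2.0, 20.8]
finger_gap: 0.337
finger_force: 62.6
flask 209 [0.0923 0.1156 0.1187]
ring 148 [0.0656 0.0716 0.074 ]
```

View pics/h.png

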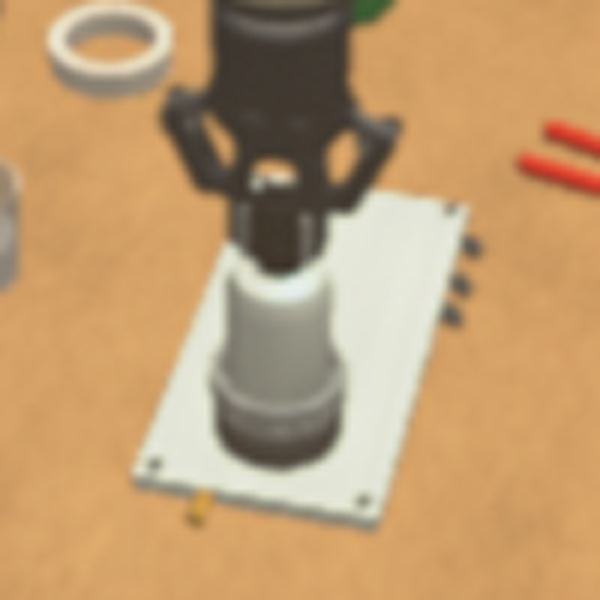

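The flask is upright in the ring at px (280,350), and the ring is sunk onto its housing. The force rose by 10 N with no further travel, so the ring is on its stop. The slugs are still off the deck. Handing in.

```bash
python3 -c "
from station import ctrl
print(ctrl.close_job())"
```

```text
the job is handed in; nothing more can be done
None
```

I handed the job in at about 25.5 s with the slugs wiped off the deck, the scraper back on the bench and the flask held down in the ring on its stop at about 21 N; no verdict came back, and the slugs are leaning on the deck edge, with undersides I estimate below 12 mm.

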